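# Fit the drill guide plate on its fixture and latch it

### The arm

A 7-joint arm with a two-finger parallel gripper is mounted at the origin on the work surface. World frame = base frame: x ahead of the robot, y to its left, z up, the work surface at z = 0. Lengths are in m, angles in rad, forces in N, time in s.
With the tool pointing down it reaches from about 0.425 to 0.875 m from the base axis. Payload 4.7 kg.
Tool frame: the origin (TCP) lies midway between the tips of the shut fingers; the grasp point (between the pads) lies 19 mm behind it; z points along the fingers, x is the direction in which the jaws open and shut, and the axes are right-handed (so a half turn about z gives the same grasp; the last joint's range is limited). The gripper opens to 87 mm and grips with 3 to 60 N. Pads are 19 mm wide; open, the fingers measure 117 mm over their backs; the gripper's body (75 mm by 190 mm) begins 51 mm behind the grasp point.
Start: joints at [-1.142, 0.321, -0.07, 1.45, 0.023, 1.371, -0.057], TCP at [0.262, 0.595, 0.19] pointing down, gripper open.
Joint ranges: [-2.86, 2.86], [-0.3, 2.09], [-1.38, 1.24], [0.06, 2.45], [-1.56, 4.7], [0.09, 2.05], [-2.69, 2.69]. Speed limits (rad/s): [2.57, 2.57, 3.14, 3.14, 3.14, 3.14, 3.14].

### API

Orientations are given as a rotation vector (axis times angle).
In Python, from bench import get_state, eyes, ticket gives the robot as it stands.
- The arm moves only by the tool carry_out, never from a script. Its argument "motion" is a list of rows, each a list of 2 entries, a list of its own where there are three numbers: the shift along the world's x, y, z in m, then the turn about the world's z in rad. A call has 1 to 20 rows; each row is the pose to reach, as a shift and turn from the pose commanded when the call began; what a row does not reach only later rows make up. A row lasts 1/10 s, in which the tool goes at most 50 mm and 8.59 degrees, less where a joint would pass 70% of its speed; a pose out of reach is approached as far as the arm can. A call with a gripper value outside its range is refused whole. "grip" is the gripper command: -1 is fully open, 1 is shut, values between are in proportion, set as the call begins (left out, the last holds). The fingers move at their own pace and stop on an object; "squeeze" is the grip in N (left out, the last holds). Time passes only in rows, so rows that repeat a pose let the fingers close. It gives the time, the measured TCP pose, the force and the opening at its end, in the units of the state.
- get_state(): the state, without advancing time (a new reading comes with each control period).
- eyes.get_image(name): name is "scene" or "top" or "wrist"; returns a dict with "pixels" (384x512x3 uint8, blue, green, red), "mtx" (3x3 intrinsics, pixels), "extrinsics" (4x4, takes a point from camera to world coordinates). Camera axes: x right, y down, z forward; pixel columns grow to the right and rows downward; lengths in m; the calibration is good to about 2 mm. A picture is of the moment at which its call begins. There is no depth.
- ticket.close_job(): hands the job in, once; it reports no verdict.
The state is a dict: "time": time; "joint_positions": joint angles; "qd": joint speeds; "joint_torque": joint torques, N m; "position": TCP position; "tool_rot": TCP orientation; "ft_force": force on the tool from outside, world axes, zero at the start; "torque": the same for the moment, N m; "grip_width": opening from 0.0 (shut) to 1.0 (fully open).
Only numpy, scipy, OpenCV 4.12 (cv2) and the standard library are available. Lean on these libraries where they do the work, as an engineer would, in place of code of your own. Each camera call takes 0.05 s, during which the arm holds its last target. There are 200 camera calls.

### The job

Lower the aluminium drill guide plate over the two locating pins of the drilling fixture, red-striped end to red-striped end, until it rests flush on the wood blank; lower it under control, do not drop it. Then slide the yellow latch by its black knob over the plate's edge until you feel it stop against the plate, and let go. Leave the spray bottle, jar, wood offcut and spirit level where they are.

Things in the scene. Friction and masses are not known exactly. Their poses are not given: they have to be found in the camera images.
- plate: Loose aluminium drill guide plate, 0.35 to 0.6 kg, lying flat, handle up: 90 (x) x 150 (y) x 12 mm, with four brass bushings for looks. Origin: centre of its underside, z up. Black block handle in the middle of its top. Two through holes: 14 mm diameter at y = +60 mm, 10 mm at y = -60 mm. A red stripe is painted on top along its +y end, beyond the big hole.
- plate_handle (a point): Centre of the top of the plate's handle, 47 mm above the plate's underside; axes as the plate. The handle is 22 mm wide (x), 60 mm long (y) and stands 35 mm above the plate's top: pinch it from above across its width, along x.
- big_hole (a point): Axis of the plate's 14 mm hole, at the underside (plate y = +60 mm, red-striped end).
- small_hole (a point): Axis of the plate's 10 mm hole, at the underside (plate y = -60 mm).
- fixture: Drilling fixture screwed to the bench: plywood board 18 mm thick, x = -135 to +65 mm, y = -95 to +95 mm. Origin: at bench level under the middle between two steel pins, z up. The wood blank (80 x 80 mm, centred) and a steel pad round each pin foot have their tops 30 mm above the bench. A red stripe is painted on the board at its +y end beside the big pin. The yellow latch is at the -x side.
- seat (a point): Middle between the pins at the height where the plate's underside rests (30 mm above the bench); axes as the fixture. Seated, the plate's origin and axes coincide with these.
- big_pin (a point): Tip of the 12 mm diameter pin (fixture y = +60 mm), 60 mm above the bench; its top 10 mm is tapered.
- small_pin (a point): Tip of the 8 mm diameter pin (fixture y = -60 mm), 60 mm above the bench; its top 10 mm is tapered.
- latch (a joint): Travel of the yellow latch along the fixture's +x, in m, 0 (drawn back) to 0.055; it starts between 0 and 0.008 and meets the seated plate at about 0.038. It slides with about 3 N of friction and stays where it is left. Its tongue (30 mm wide, 44.5 to 50.5 mm above the bench, reaching 18 mm ahead of its front face) passes 2.5 mm over the plate only if the plate lies flush.
- latch_knob (a point): Centre of the top of the latch's upright black round knob (18 mm diameter, 36 mm tall, from 50.5 to 86.5 mm above the bench); moves with the latch, axes as the fixture. Can be pinched from above or pushed.
- latch_face (a point): Centre of the latch's front (+x) face, 31 mm above the bench, which meets the plate's near (-x) edge; moves with the latch. It lies 17 mm ahead of the knob's axis.
- spray: Bystander: blue trigger spray bottle with a red head, 72 mm wide, 220 mm tall, standing. Origin: centre of its foot.
- jar: Bystander: glass jar with a green cap, 64 mm wide, 85 mm tall, standing. Origin: centre of its foot.
- offcut: Bystander: pine offcut 60 (x) x 140 (y) x 22 mm with two holes, lying flat. Origin: centre of its underside.
- level: Bystander: blue spirit level 230 (x) x 50 (y) x 24 mm, lying flat. Origin: centre of its underside.
There are look-alikes about, which are no part of the job. Of the things that look like the plate, the smallest one is meant.

How it is judged:
By the outcome, as a careful person would: the job done as asked, in the order asked, and still so for the second after the job is handed in, with the robot touching nothing.
It also fails if it takes over 54 s, if anything falls off the work surface, if the arm or the gripper's body presses on something with over 40 N, if the wrist force passes 120 N, or if a joint passes its speed limit or range.

## Working session

There is one attempt and no reset: what is moved stays moved. The work goes in short steps, Python scripts to look and compute and a tool call to move; the robot and the scene stay as the last step left them, time stands still between calls to the robot, and variables do not carry over. Pictures are saved under pics/ and viewed, about 8 in all and at most 12, crops included, and the job is handed in when it is done.

Besides the shell and the picture viewer there is one more tool, called after "Call:" as name([rows], argument=value, ...), one row to a line, values as JSON. carry_out: Moves the arm, as the interface text tells. Its arguments: {"type":"object","properties":{"motion":{"type":"array","items":{"type":"array"}},"grip":{"type":"number"},"squeeze":{"type":"number"}},"required":["motion"]}

```bash
mkdir -p pics; cat > h.py <<'E'
import numpy as np, cv2
from bench import get_state, eyes, ticket
def grab(n,tag):
    d=eyes.get_image(n); np.savez(f'pics/{tag}.npz',p=d['pixels'],m=d['mtx'],e=d['extrinsics']); cv2.imwrite(f'pics/{tag}.png',d['pixels']); return d
def load(tag):
    z=np.load(f'pics/{tag}.npz'); return dict(pixels=z['p'],mtx=z['m'],extrinsics=z['e'])
def ray(d,uv,z):
    M=np.array(d['mtx']);E=np.array(d['extrinsics'])
    r=E[:3,:3]@np.linalg.solve(M,[uv[0],uv[1],1.]);o=E[:3,3]
    return o+r*(z-o[2])/r[2]
def proj(d,P):
    E=np.linalg.inv(np.array(d['extrinsics']));q=np.array(d['mtx'])@(E[:3,:3]@np.array(P)+E[:3,3]);return q[:2]/q[2]
E
python3 - <<'E'
from h import *
a=grab('top','top1');b=grab('scene','sc1')
print(a['mtx'],np.round(a['extrinsics'],3));print(np.round(b['extrinsics'],3))
s=get_state();print(s)
cv2.imwrite('pics/v1.png',cv2.resize(a['pixels'],(800,600),interpolation=cv2.INTER_CUBIC))
cv2.imwrite('pics/v2.png',cv2.resize(b['pixels'],(800,600),interpolation=cv2.INTER_CUBIC))
E
```

```text
[[366.96502518   0.         254.25070147]
 [  0.         366.96502518 198.48577271]
 [  0.           0.           1.        ]] [[-0.025 -0.981  0.19   0.354]
 [-1.     0.023 -0.014  0.044]
 [ 0.009 -0.19  -0.982  1.292]
 [ 0.     0.     0.     1.   ]]
[[-0.767  0.383 -0.516  1.264]
 [ 0.642  0.431 -0.634  0.891]
 [-0.02  -0.817 -0.577  0.857]
 [ 0.     0.     0.     1.   ]]
{'time': 0.1, 'joint_positions': array([-1.14189891,  0.32175764, -0.07009002,  1.45158474,  0.0226243 ,
        1.37079261, -0.05690132]), 'qd': array([-0.00067769, -0.00183332, -0.00236779, -0.00405995, -0.00164639,
       -0.00174809,  0.00045309]), 'joint_torque': array([-2.31568929e-04, -4.92570198e+01, -4.05609151e-01, -3.13401282e+01,
       -6.42061047e-02,  3.93804756e-02,  5.99149189e-05]), 'position': array([0.26177816, 0.59433751, 0.18884936]), 'tool_rot': array([ 2.63034812e+00,  1.71587966e+00, -2.20363494e-03]), 'ft_force': array([0.34375452, 0.26697951, 0.12118721]), 'torque': array([-0.04483304,  0.00468558,  0.03845792]), 'grip_width': 0.9989494142601113}
```

View pics/v1.png

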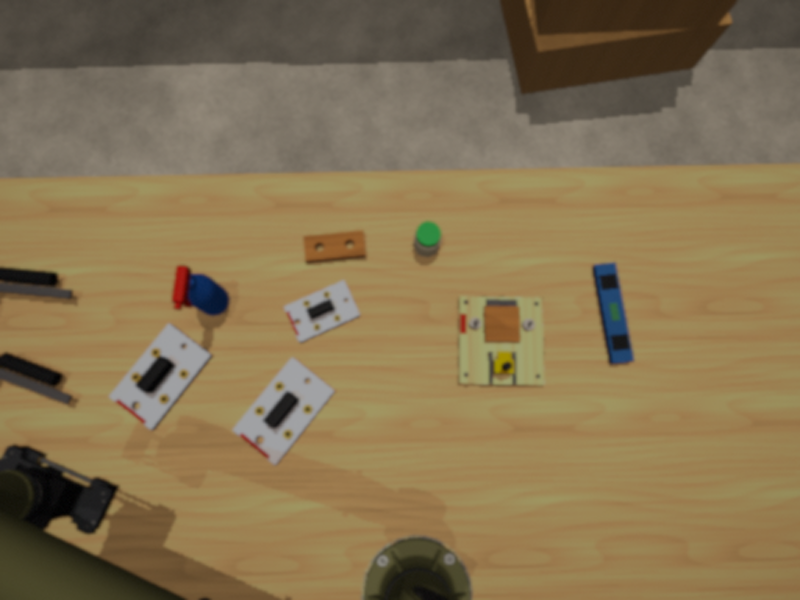

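View pics/v2.png

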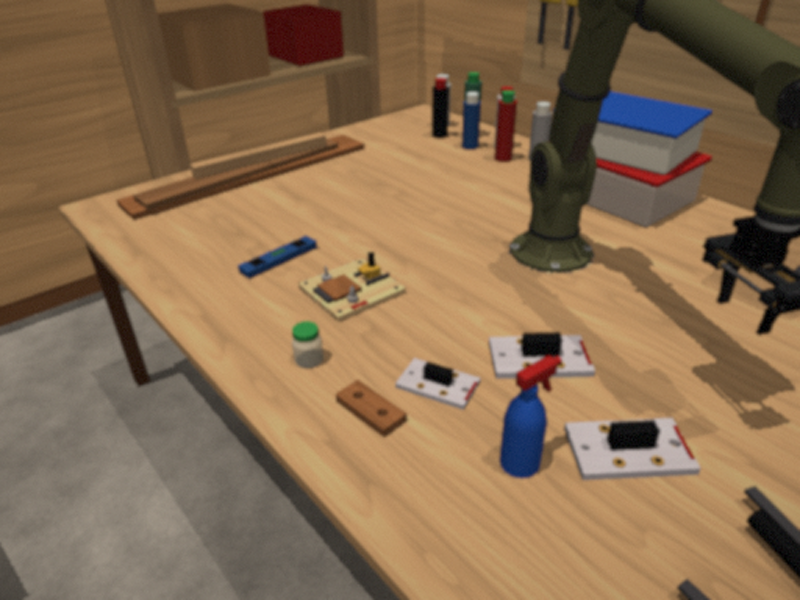

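Three look-alike plates in the top view (800x600 pixels): (160,376), (284,411) and (321,311). The one at (321,311) is clearly the smallest. The fixture is at (501,340), with its red stripe on the left and its latch at the bottom. Next I measure these and take an enlarged crop.

```bash
python3 - <<'E'
from h import *
a=load('top1');im=a['pixels'];hsv=cv2.cvtColor(im,cv2.COLOR_BGR2HSV)
w=cv2.inRange(hsv,(0,0,130),(180,50,255)); w[:170]=0
w=cv2.morphologyEx(w,cv2.MORPH_CLOSE,np.ones((9,9)))
for c in cv2.findContours(w,0,2)[0]:
    if cv2.contourArea(c)>300:
        r=cv2.minAreaRect(c);p=np.array([ray(a,q,.012) for q in cv2.boxPoints(r)]);
        print('white',np.round(r[0]),p.mean(0).round(4),[round(float(np.linalg.norm(p[i]-p[i-1])),3) for i in (1,2)],np.round(p[:,:2],3).tolist())
f=cv2.inRange(hsv,(20,40,130),(35,130,255));print(hsv[235,300],hsv[240,345],hsv[200,260])
red=cv2.inRange(hsv,(0,150,90),(6,255,255))|cv2.inRange(hsv,(174,150,90),(180,255,255))
for c in cv2.findContours(red,0,2)[0]:
    if cv2.contourArea(c)>4: m=cv2.minAreaRect(c);print('red',np.round(m[0],1),np.round(m[1],1),ray(a,m[0],.015).round(3))
y=cv2.inRange(hsv,(20,200,130),(32,255,255))
for c in cv2.findContours(y,0,2)[0]:
    if cv2.contourArea(c)>10: m=cv2.minAreaRect(c);print('yel',np.round(m[0],1),ray(a,m[0],.045).round(3))
x=im[170:265,170:370];cv2.imwrite('pics/v3.png',cv2.resize(x,(800,380),interpolation=cv2.INTER_CUBIC))
E
```

```text
white [181. 262.] [0.3864 0.2819 0.012 ] [0.205, 0.127] [[0.346, 0.395], [0.506, 0.267], [0.425, 0.169], [0.269, 0.298]]
white [102. 240.] [0.4697 0.5574 0.012 ] [0.206, 0.125] [[0.425, 0.667], [0.591, 0.544], [0.512, 0.447], [0.351, 0.571]]
white [206. 199.] [0.6061 0.1978 0.012 ] [0.152, 0.094] [[0.618, 0.286], [0.679, 0.147], [0.593, 0.11], [0.534, 0.248]]
[ 25  97 161] [ 29  80 131] [ 19 120 162]
red [295.5 206.5] [9. 1.] [ 0.569 -0.119  0.015]
red [114.9 183.4] [ 7.1 25.7] [0.668 0.52  0.015]
yel [322. 232.] [ 0.474 -0.202  0.045]
```

View pics/v3.png

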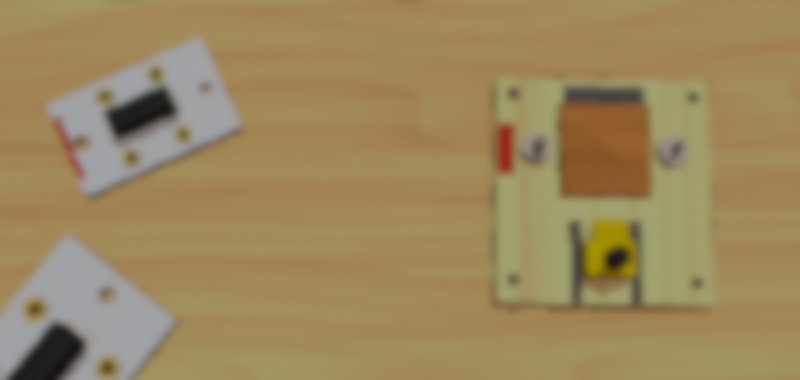

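The crop confirms it: the plate at crop (145,117) measures 152x94 mm, against 205x126 for the other two. Its red stripe is at the left end. The pins are at crop (537,148) and (673,150). I move above the plate and look again from there.

Call:
carry_out([
  [[0.012, -0.014, 0.01], -0.03],
  [[0.035, -0.04, 0.02], -0.08],
  [[0.062, -0.071, 0.03], -0.14],
  [[0.09, -0.103, 0.03], -0.2],
  [[0.118, -0.135, 0.03], -0.26],
  [[0.146, -0.168, 0.03], -0.32],
  [[0.174, -0.2, 0.03], -0.38],
  [[0.202, -0.232, 0.03], -0.44],
  [[0.23, -0.265, 0.03], -0.5],
  [[0.258, -0.297, 0.03], -0.56],
  [[0.286, -0.33, 0.03], -0.62],
  [[0.312, -0.36, 0.03], -0.68],
  [[0.332, -0.383, 0.03], -0.72],
  [[0.344, -0.396, 0.03], -0.747],
  [[0.344, -0.396, 0.03], -0.747],
  [[0.344, -0.396, 0.03], -0.747],
  [[0.344, -0.396, 0.03], -0.747],
], grip=-1)

```text
time: 1.8
position: [0.6047, 0.2014, 0.2199]
tool_rot: [-3.074, -0.643, 0.001]
ft_force: [0.5, -0.6, -1.0]
grip_width: 1.003
```

```bash
python3 - <<'E'
from h import *
a=grab('wrist','w1');s=get_state();print(s['position'],s['tool_rot'],s['joint_positions'].round(2),np.round(a['extrinsics'],3),a['mtx'][0,0])
cv2.imwrite('pics/v4.png',cv2.resize(a['pixels'],(800,600),interpolation=cv2.INTER_CUBIC))
E
```

```text
[0.60473759 0.20136619 0.21994594] [-3.07369425e+00 -6.43614188e-01  5.54585121e-04] [-0.61  0.29  0.31  1.45 -0.09  1.42  0.12] [[ 0.915  0.384  0.121  0.571]
 [ 0.402 -0.873 -0.275  0.277]
 [-0.     0.3   -0.954  0.414]
 [ 0.     0.     0.     1.   ]] 307.6623447078431
```

View pics/v4.png

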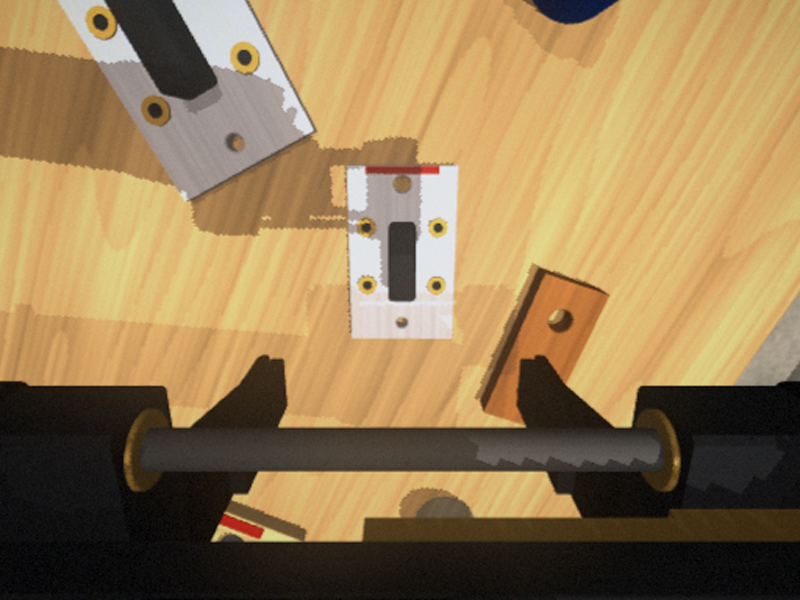

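The wrist view shows the small plate nearly square to the gripper. The big hole is at (402,184), the small hole at (402,322) and the handle at (402,262). Next I cast these to points.

```bash
python3 - <<'E'
from h import *
a=load('w1')
R=lambda u,z:ray(a,np.array(u)/1.5625,z)[:2]
b=R((402,184),.012);s=R((402,322),.012);print('holes',b,s,np.linalg.norm(b-s),(b+s)/2,np.degrees(np.arctan2(*(b-s)[::-1]))-90)
C=[R(q,.012) for q in((347,166),(458,166),(453,339),(352,339))];print(np.round(C,4).tolist(),np.mean(C,0))
e1=C[0]-C[3];e2=C[1]-C[2];print([np.degrees(np.arctan2(e[1],e[0]))-90 for e in(e1,e2)])
H=[R(q,.047) for q in((388,222),(416,222),(415,299),(389,299))];print('handle',np.mean(H,0))
st=get_state();from scipy.spatial.transform import Rotation as Ro
print('toolx',np.degrees(np.arctan2(*Ro.from_rotvec(st['tool_rot']).as_matrix()[:2,0][::-1])))
t=load('top1')
for z in (.03,.06): print('pins',z,ray(t,(304.2,207),z),ray(t,(338.2,207.5),z))
E
```

```text
holes [0.58249047 0.25219491] [0.63065734 0.14276587] 0.11956070523287372 [0.60657391 0.19748039] 23.757428108753672
[[0.5362, 0.2473], [0.6181, 0.2833], [0.6792, 0.1464], [0.596, 0.1098]] [0.60739233 0.19667797]
[np.float64(23.50985018491849), np.float64(24.04074624538994)]
handle [0.60523228 0.200426  ]
toolx 23.653081811552653
pins 0.03 [ 0.56443834 -0.14774912  0.03      ] [ 0.5598356  -0.26657915  0.03      ]
pins 0.06 [ 0.55944452 -0.14319819  0.06      ] [ 0.55495119 -0.25920338  0.06      ]
```

Call:
carry_out([
  [[0.001, -0.002, -0.01], 0],
  [[0.002, -0.004, -0.035], 0],
  [[0.002, -0.004, -0.065], 0],
  [[0.002, -0.004, -0.095], 0],
  [[0.002, -0.004, -0.125], 0],
  [[0.002, -0.004, -0.15], 0],
  [[0.002, -0.004, -0.172], 0],
  [[0.002, -0.004, -0.188], 0],
  [[0.002, -0.004, -0.198], 0],
  [[0.002, -0.004, -0.202], 0],
  [[0.002, -0.004, -0.202], 0],
  [[0.002, -0.004, -0.202], 0],
], grip=-1)

```text
time: 3.05
position: [0.6088, 0.1952, 0.019]
tool_rot: [-3.076, -0.638, -0.003]
ft_force: [0.6, 0.6, 0.1]
grip_width: 1.001
```

Call:
carry_out([
  [[0, 0, 0], 0],
  [[0, 0, 0], 0],
  [[0, 0, 0], 0],
  [[0, 0, 0], 0],
  [[0, 0, 0], 0],
  [[0, 0, 0], 0],
  [[0, 0, 0], 0],
  [[0, 0, 0], 0],
  [[0, 0, 0], 0],
  [[0, 0, 0], 0],
], grip=1, squeeze=30)

```text
time: 4.05
position: [0.608, 0.1949, 0.0179]
tool_rot: [3.076, 0.638, 0.0]
ft_force: [-0.7, 0.5, 0.6]
grip_width: 0.174
```

Call:
carry_out([
  [[0, 0, 0], 0],
  [[0, 0, 0], 0],
  [[0, 0, 0.005], 0],
  [[0, 0, 0.012], 0],
  [[0, 0, 0.025], 0],
  [[0, 0, 0.045], 0],
  [[0, 0, 0.07], 0],
  [[0, 0, 0.095], 0],
  [[0, 0, 0.115], 0],
  [[0, 0, 0.13], 0],
  [[0, 0, 0.13], 0],
  [[0, 0, 0.13], 0],
  [[0, 0, 0.13], 0],
])

```text
time: 5.35
position: [0.6071, 0.1946, 0.1465]
tool_rot: [3.076, 0.638, -0.003]
ft_force: [-0.0, 0.6, -0.4]
grip_width: 0.01
```

```bash
python3 - <<'E'
from h import *
a=grab('wrist','w2');s=get_state();print(s['position'],s['tool_rot'],s['grip_width'],s['ft_force'])
cv2.imwrite('pics/v5.png',cv2.resize(a['pixels'],(800,600),interpolation=cv2.INTER_CUBIC))
E
```

```text
[0.60708084 0.194618   0.14636294] [ 3.07558384  0.63794295 -0.00381649] -0.0007431622250312611 [ 0.68535881 -0.29493587 -0.40448868]
```

View pics/v5.png

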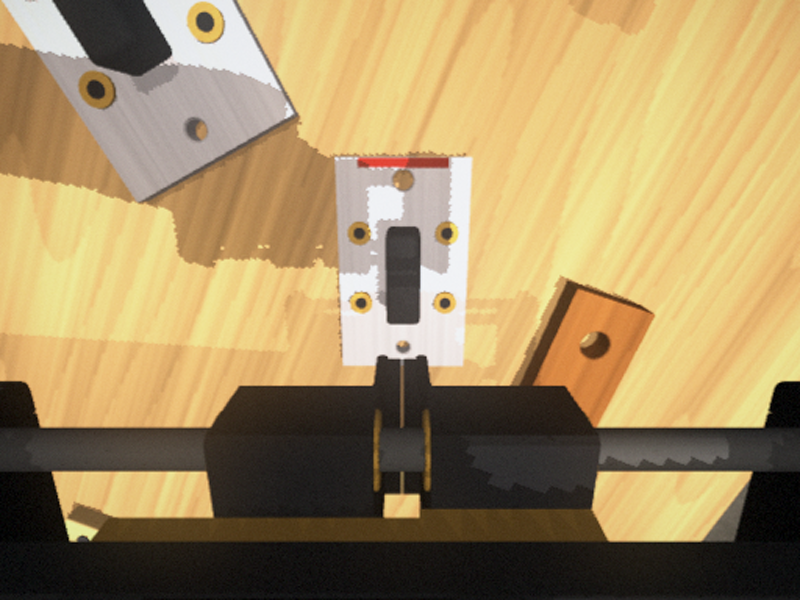

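The fingers shut on nothing: the plate still lies at (402,262) and the fingertips are at (402,360). I check the geometry with a top and a scene view.

```bash
python3 - <<'E'
from h import *
a=load('w2');s=get_state();print('tcp proj v5',proj(a,s['position'])*1.5625)
R=lambda u,z:ray(a,np.array(u)/1.5625,z)[:2]
b=R((403,181),.012);q=R((403,347),.012);print(b,q,np.linalg.norm(b-q),(b+q)/2)
print('seen from ext',np.round(a['extrinsics'],3))
t=grab('top','top2');c=grab('scene','sc2')
print('tcp in top',proj(t,s['position']),'scene',proj(c,s['position']))
x=np.hstack([cv2.resize(t['pixels'][150:250,150:250],(400,400)),cv2.resize(c['pixels'][150:290,230:370],(400,400))])
cv2.imwrite('pics/v6.png',x)
E
```

```text
tcp proj v5 [402.1017199  346.96711225]
[0.58272402 0.25176152] [0.63048453 0.14236825] 0.11936478408338164 [0.60660428 0.19706489]
seen from ext [[ 0.917  0.381  0.118  0.574]
 [ 0.399 -0.874 -0.277  0.27 ]
 [-0.002  0.301 -0.953  0.341]
 [ 0.     0.     0.     1.   ]]
tcp in top [201.6361825  190.22529423] scene [278.98025585 209.28915898]
```

View pics/v6.png

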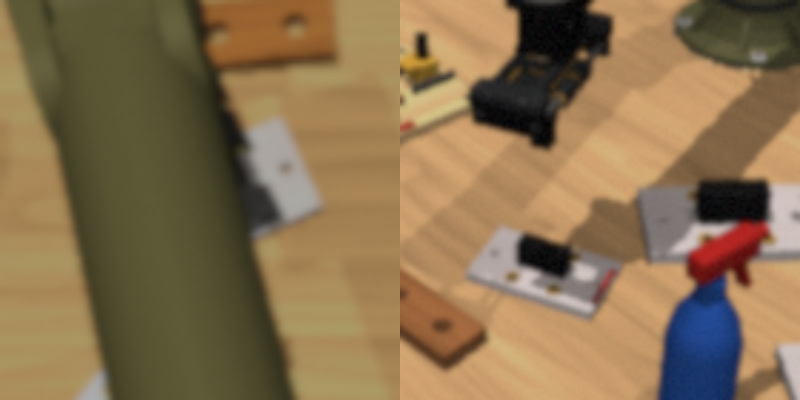

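```bash
python3 - <<'E'
from h import *
from scipy.spatial.transform import Rotation as Ro
s=get_state();T=Ro.from_rotvec(s['tool_rot']).as_matrix();p=s['position']
a=load('w2');c=load('sc2')
for dz in (0,.01,.02,.03,.04,.05):
    for sy in(-.0095,0,.0095):
        q=p+T@[0,sy,-dz];print(dz,sy,'w',(proj(a,q)*1.5625).round(),'sc crop',((proj(c,q)-[230,150])*2.857+[400,0]).round())
print(T.round(3))
E
```

```text
0 -0.0095 w [403. 327.] sc crop [548. 172.]
0 0 w [403. 347.] sc crop [540. 169.]
0 0.0095 w [403. 367.] sc crop [532. 167.]
0.01 -0.0095 w [403. 336.] sc crop [548. 164.]
0.01 0 w [403. 357.] sc crop [540. 162.]
0.01 0.0095 w [403. 377.] sc crop [532. 159.]
0.02 -0.0095 w [403. 345.] sc crop [548. 156.]
0.02 0 w [403. 367.] sc crop [540. 154.]
0.02 0.0095 w [403. 389.] sc crop [532. 152.]
0.03 -0.0095 w [403. 356.] sc crop [549. 148.]
0.03 0 w [403. 379.] sc crop [540. 146.]
0.03 0.0095 w [403. 401.] sc crop [532. 144.]
0.04 -0.0095 w [403. 367.] sc crop [549. 140.]
0.04 0 w [403. 391.] sc crop [540. 138.]
0.04 0.0095 w [403. 415.] sc crop [532. 136.]
0.05 -0.0095 w [403. 380.] sc crop [549. 132.]
0.05 0 w [403. 406.] sc crop [540. 130.]
0.05 0.0095 w [403. 430.] sc crop [532. 128.]
[[ 0.918  0.398 -0.002]
 [ 0.398 -0.918 -0.001]
 [-0.002  0.    -1.   ]]
```

Both views put the real fingertips about 30 mm above the reported TCP. The first descent therefore stopped at the handle's top and closed above it, and the plate has not moved. I go down 30 mm deeper, watching the force.

Call:
carry_out([
  [[0, 0.003, 0], 0],
  [[0, 0.003, 0], 0],
  [[0, 0.003, 0], 0],
  [[0, 0.003, 0], 0],
  [[0, 0.003, 0], 0],
  [[0, 0.003, 0], 0],
  [[0, 0.003, 0], 0],
  [[0, 0.003, 0], 0],
  [[0, 0.003, 0], 0],
  [[0, 0.003, -0.02], 0],
  [[0, 0.003, -0.045], 0],
  [[0, 0.003, -0.07], 0],
  [[0, 0.003, -0.09], 0],
  [[0, 0.003, -0.105], 0],
  [[0, 0.003, -0.115], 0],
  [[0, 0.003, -0.125], 0],
  [[0, 0.003, -0.13], 0],
  [[0, 0.003, -0.13], 0],
], grip=-1)

```text
time: 7.3
position: [0.6078, 0.1978, 0.0175]
tool_rot: [3.076, 0.638, -0.001]
ft_force: [-0.1, 0.3, 1.0]
grip_width: 1.0
```

Call:
carry_out([
  [[0, 0, -0.004], 0],
  [[0, 0, -0.008], 0],
  [[0, 0, -0.012], 0],
  [[0, 0, -0.016], 0],
  [[0, 0, -0.019], 0],
  [[0, 0, -0.022], 0],
  [[0, 0, -0.022], 0],
])

```text
time: 8.0
position: [0.6076, 0.1978, -0.0047]
tool_rot: [3.076, 0.638, -0.001]
ft_force: [0.3, -0.4, -0.2]
grip_width: 1.004
```

Call:
carry_out([
  [[0, 0, -0.002], 0],
  [[0, 0, -0.005], 0],
  [[0, 0, -0.007], 0],
  [[0, 0, -0.007], 0],
])

```text
time: 8.4
position: [0.6077, 0.1978, -0.0115]
tool_rot: [3.076, 0.638, -0.001]
ft_force: [-0.5, 0.3, -0.3]
grip_width: 0.994
```

Call:
carry_out([
  [[0, 0, 0], 0],
  [[0, 0, 0], 0],
  [[0, 0, 0], 0],
  [[0, 0, 0], 0],
  [[0, 0, 0], 0],
  [[0, 0, 0], 0],
  [[0, 0, 0], 0],
  [[0, 0, 0], 0],
  [[0, 0, 0], 0],
  [[0, 0, 0], 0],
  [[0, 0, 0], 0],
  [[0, 0, 0], 0],
], grip=1, squeeze=35)

```text
time: 9.6
position: [0.6071, 0.1975, -0.0112]
tool_rot: [3.076, 0.638, -0.003]
ft_force: [-5.0, -1.6, 4.0]
grip_width: 0.249
```

Gripped, at an opening of 21.7 mm against the 22 mm handle. Next I lift and check, then carry the plate beside the fixture so the wrist camera sees both pins past it.

Call:
carry_out([
  [[0, 0, 0.004], 0],
  [[0, 0, 0.012], 0],
  [[0, 0, 0.025], 0],
  [[0, 0, 0.045], 0],
  [[0, 0, 0.07], 0],
  [[0, 0, 0.095], 0],
  [[0, 0, 0.12], 0],
  [[0, 0, 0.145], 0],
  [[0, 0, 0.17], 0],
  [[0, 0, 0.19], 0],
  [[0, 0, 0.2], 0],
  [[0, 0, 0.2], 0],
])

```text
time: 10.8
position: [0.6092, 0.1982, 0.1911]
tool_rot: [-3.075, -0.638, -0.006]
ft_force: [0.5, 0.2, -5.5]
grip_width: 0.251
```

Call:
carry_out([
  [[-0.005, -0.011, 0], -0.01],
  [[-0.014, -0.032, 0], -0.033],
  [[-0.026, -0.058, 0], -0.06],
  [[-0.038, -0.085, 0], -0.087],
  [[-0.05, -0.112, 0], -0.114],
  [[-0.062, -0.139, 0], -0.142],
  [[-0.074, -0.166, 0], -0.17],
  [[-0.086, -0.193, 0], -0.197],
  [[-0.098, -0.22, 0], -0.225],
  [[-0.11, -0.247, 0], -0.252],
  [[-0.122, -0.274, 0], -0.28],
  [[-0.134, -0.301, 0], -0.307],
  [[-0.146, -0.328, 0], -0.335],
  [[-0.158, -0.355, 0], -0.362],
  [[-0.17, -0.382, 0], -0.39],
  [[-0.182, -0.409, 0], -0.418],
  [[-0.191, -0.43, 0], -0.44],
  [[-0.197, -0.442, 0], -0.452],
  [[-0.197, -0.442, 0], -0.452],
  [[-0.197, -0.442, 0], -0.452],
])

```text
time: 12.8
position: [0.4115, -0.243, 0.1888]
tool_rot: [-3.14, 0.066, -0.0]
ft_force: [-0.2, 1.7, -5.1]
grip_width: 0.253
```

```bash
python3 - <<'E'
from h import *
from scipy.spatial.transform import Rotation as Ro
a=grab('wrist','w3');s=get_state();print(s['position'],s['tool_rot'],s['grip_width'],s['ft_force'],s['torque'],s['joint_positions'].round(2),np.round(a['extrinsics'],3))
print(np.degrees(np.arctan2(*Ro.from_rotvec(s['tool_rot']).as_matrix()[:2,0][::-1])))
cv2.imwrite('pics/v7.png',cv2.resize(a['pixels'],(800,600),interpolation=cv2.INTER_CUBIC))
E
```

```text
[ 0.41178991 -0.24258581  0.18877545] [-3.14019311e+00  6.39295504e-02 -2.42211370e-04] 0.24849227116724626 [ 0.55082962  0.37824334 -5.19000457] [-0.12638414  0.04729075  0.01664917] [-0.24 -0.09  0.69  1.88  0.06  1.33  0.39] [[ 0.999 -0.039 -0.012  0.415]
 [-0.04  -0.953 -0.3   -0.161]
 [ 0.001  0.3   -0.954  0.383]
 [ 0.     0.     0.     1.   ]]
-2.3325904311770547
```

View pics/v7.png

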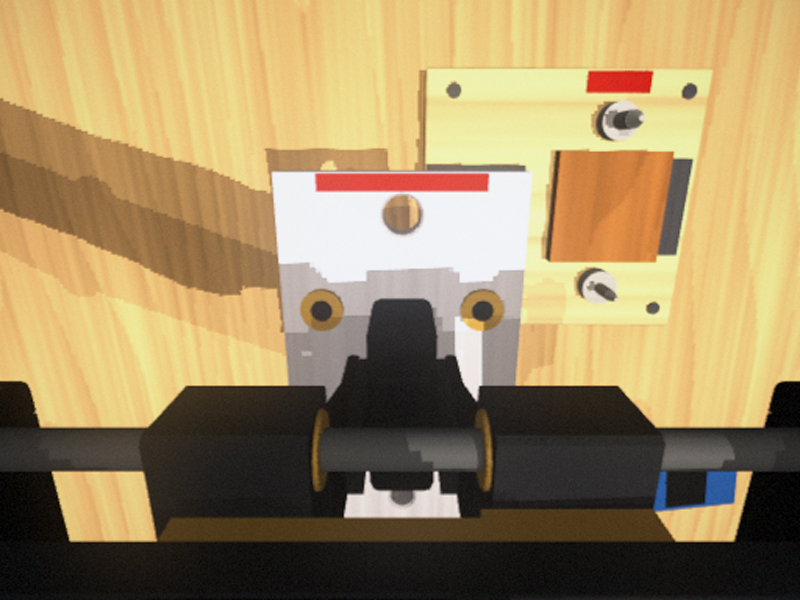

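The wrist view shows the plate held square, with its big hole at (402,214) and its small hole at about (402,495). The fixture is clear on the right: big pin pad at (619,121) with its tip at (640,118), small pin pad at (597,286) with its tip at (612,294).

```bash
python3 - <<'E'
from h import *
a=load('w3')
R=lambda u,z:ray(a,np.array(u)/1.5625,z)[:2]
def show(n,b,s,z):
    B,S=R(b,z),R(s,z);d=B-S;print(n,z,B.round(4),S.round(4),'len',np.linalg.norm(d).round(4),'mid',((B+S)/2).round(4),'yaw',(np.degrees(np.arctan2(d[1],d[0]))-90).round(2))
show('pads',(619,121),(597,286),.03)
show('tips',(640,118),(612,294),.06)
C=[R(q,.018) for q in((427,69),(713,69),(667,324))];print('board',np.round(C,4).tolist());u=C[1]-C[0];print(np.degrees(np.arctan2(u[1],u[0])),np.linalg.norm(u))
e=C[1]-C[2];print(np.degrees(np.arctan2(e[1],e[0]))-90,np.linalg.norm(e))
for z in(.205,.21,.2125,.215): show('held',(402,214),(402,495),z)
im=cv2.resize(a['pixels'],(800,600),interpolation=cv2.INTER_CUBIC)
x=im[80:320,560:680];y=im[180:250,360:450]
cv2.imwrite('pics/v8.png',np.hstack([cv2.resize(x,(300,600),interpolation=cv2.INTER_CUBIC),np.pad(cv2.resize(y,(450,350),interpolation=cv2.INTER_CUBIC),((0,250),(0,0),(0,0)))]))
E
```

```text
pads 0.03 [ 0.5655 -0.1484] [ 0.56   -0.2664] len 0.1181 mid [ 0.5627 -0.2074] yaw -2.66
tips 0.06 [ 0.5657 -0.1482] [ 0.5586 -0.2637] len 0.1157 mid [ 0.5622 -0.206 ] yaw -3.5
board [[0.4347, -0.1088], [0.6323, -0.1167], [0.6241, -0.3043]]
-2.309966130380717 0.19773649025780704
-2.50740819831924 0.18773702211781887
held 0.205 [ 0.4141 -0.1835] [ 0.4092 -0.3075] len 0.124 mid [ 0.4116 -0.2455] yaw -2.29
held 0.21 [ 0.4141 -0.1829] [ 0.4093 -0.3033] len 0.1205 mid [ 0.4117 -0.2431] yaw -2.29
held 0.2125 [ 0.4141 -0.1826] [ 0.4094 -0.3013] len 0.1188 mid [ 0.4118 -0.2419] yaw -2.29
held 0.215 [ 0.4141 -0.1822] [ 0.4095 -0.2992] len 0.1171 mid [ 0.4118 -0.2407] yaw -2.29
```

View pics/v8.png

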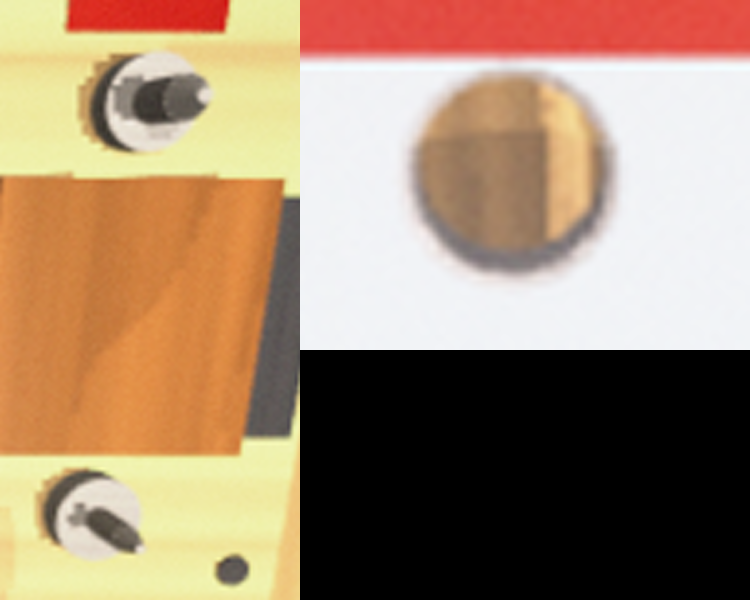

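```bash
python3 - <<'E'
from h import *
a=load('w3')
R=lambda u,z:ray(a,np.array(u)/1.5625,z)[:2]
def show(n,b,s,z):
    B,S=R(b,z),R(s,z);d=B-S;print(n,z,B.round(4),S.round(4),'len',np.linalg.norm(d).round(4),'mid',((B+S)/2).round(4),'yaw',(np.degrees(np.arctan2(d[1],d[0]))-90).round(2))
show('pads',(622,120.8),(599.2,286.8),.03)
show('tips',(642,118.8),(615.2,299.2),.06)
E
```

```text
pads 0.03 [ 0.5675 -0.1484] [ 0.5617 -0.2671] len 0.1188 mid [ 0.5646 -0.2077] yaw -2.8
tips 0.06 [ 0.567  -0.1488] [ 0.5612 -0.2676] len 0.119 mid [ 0.5641 -0.2082] yaw -2.78
```

Seat is at about (0.564,-0.208), yaw -2.6°. The plate is held at (0.4117,-0.2428), yaw -2.3°. I shift above the pins and come down to just over the tips.

Call:
carry_out([
  [[0.005, 0.001, 0], 0],
  [[0.015, 0.003, 0], -0.001],
  [[0.03, 0.007, 0], -0.002],
  [[0.05, 0.011, 0], -0.003],
  [[0.07, 0.016, 0], -0.004],
  [[0.09, 0.02, 0], -0.005],
  [[0.11, 0.025, 0], -0.006],
  [[0.128, 0.029, 0], -0.006],
  [[0.142, 0.032, 0], -0.006],
  [[0.15, 0.034, -0.01], -0.006],
  [[0.1525, 0.035, -0.025], -0.006],
  [[0.1525, 0.035, -0.045], -0.006],
  [[0.1525, 0.035, -0.065], -0.006],
  [[0.1525, 0.035, -0.085], -0.006],
  [[0.1525, 0.035, -0.102], -0.006],
  [[0.1525, 0.035, -0.115], -0.006],
  [[0.1525, 0.035, -0.123], -0.006],
  [[0.1525, 0.035, -0.128], -0.006],
  [[0.1525, 0.035, -0.128], -0.006],
  [[0.1525, 0.035, -0.128], -0.006],
])

```text
time: 14.85
position: [0.564, -0.2093, 0.0615]
tool_rot: [3.14, -0.077, 0.002]
ft_force: [0.8, -0.2, -4.4]
grip_width: 0.245
```

```bash
python3 - <<'E'
from h import *
a=grab('wrist','w4');s=get_state();print(s['position'],s['tool_rot'],s['grip_width'],s['ft_force'])
im=cv2.resize(a['pixels'],(1024,768),interpolation=cv2.INTER_CUBIC)
w=im[220:330,430:600]
v=np.vstack([cv2.resize(a['pixels'],(400,300)),np.zeros((100,400,3),np.uint8)])
cv2.imwrite('pics/v9.png',np.hstack([v,np.pad(cv2.resize(w,(400,259),interpolation=cv2.INTER_CUBIC),((0,141),(0,0),(0,0)))]))
R=lambda u,z:ray(a,u,z)[:2]
zt=s['position'][2]+.010+.012
for p in ((.5643,-.208),):
  y=np.radians(-2.65);b=np.array(p)+.06*np.array([-np.sin(y),np.cos(y)]);print('pin tip expected px',proj(a,[*b,.06]))
h=s['position'][:2]+np.array([.0024,.0597]);print('hole top expected',proj(a,[*h,zt]))
E
```

```text
[ 0.56413306 -0.20936272  0.06170644] [ 3.14034627e+00 -7.69729892e-02  2.45767403e-03] 0.24890385811203103 [-0.25509528 -0.03642532 -5.0838309 ]
pin tip expected px [257.26651132 130.44491735]
hole top expected [256.54329919 138.10585925]
```

View pics/v9.png

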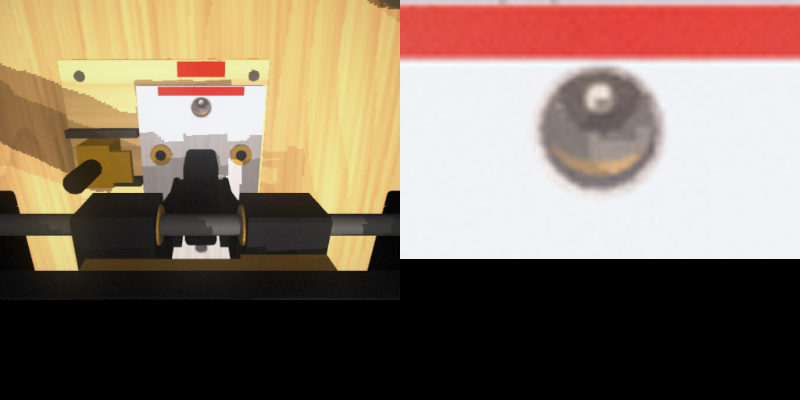

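The pin tip shows through the big hole at image pixel (257.5,130.6), with the hole's rim centred at (257.5,137.2). Now the remaining offset.

```bash
python3 - <<'E'
from h import *
a=load('w4')
t=ray(a,(257.5,130.6),.06)
for z in(.081,.0837,.086): h=ray(a,(257.5,137.2),z);print(z,t.round(4),h.round(4),(t-h)[:2].round(4))
s=get_state()['position'];print(s)
E
```

```text
0.081 [ 0.5672 -0.1482  0.06  ] [ 0.5671 -0.1495  0.081 ] [0.0001 0.0014]
0.0837 [ 0.5672 -0.1482  0.06  ] [ 0.5671 -0.1492  0.0837] [0.0001 0.001 ]
0.086 [ 0.5672 -0.1482  0.06  ] [ 0.5671 -0.1489  0.086 ] [0.0001 0.0007]
[ 0.56413306 -0.20936272  0.06170644]
```

Call:
carry_out([
  [[0, 0.001, 0], 0],
  [[0, 0.001, -0.003], 0],
  [[0, 0.001, -0.006], 0],
  [[0, 0.001, -0.009], 0],
  [[0, 0.001, -0.012], 0],
  [[0, 0.001, -0.015], 0],
  [[0, 0.001, -0.018], 0],
  [[0, 0.001, -0.018], 0],
])

```text
time: 15.7
position: [0.563, -0.208, 0.0422]
tool_rot: [-3.141, 0.077, 0.002]
ft_force: [0.7, 0.7, -5.0]
grip_width: 0.248
```

Call:
carry_out([
  [[0, 0, -0.002], 0],
  [[0, 0, -0.004], 0],
  [[0, 0, -0.006], 0],
  [[0, 0, -0.008], 0],
  [[0, 0, -0.008], 0],
])

```text
time: 16.2
position: [0.5636, -0.2081, 0.0347]
tool_rot: [3.14, -0.077, 0.0]
ft_force: [0.7, 0.2, -4.3]
grip_width: 0.251
```

Still no side force, with the underside at about 45 mm. I continue.

Call:
carry_out([
  [[0, 0, -0.002], 0],
  [[0, 0, -0.004], 0],
  [[0, 0, -0.006], 0],
  [[0, 0, -0.008], 0],
  [[0, 0, -0.01], 0],
  [[0, 0, -0.01], 0],
])

```text
time: 16.8
position: [0.5636, -0.2081, 0.0246]
tool_rot: [3.14, -0.077, 0.0]
ft_force: [1.2, -0.3, -5.6]
grip_width: 0.25
```

Call:
carry_out([
  [[0, 0, -0.001], 0],
  [[0, 0, -0.002], 0],
  [[0, 0, -0.003], 0],
  [[0, 0, -0.003], 0],
])

```text
time: 17.2
position: [0.5636, -0.2082, 0.0219]
tool_rot: [3.141, -0.077, 0.001]
ft_force: [1.2, 0.4, -4.4]
grip_width: 0.248
```

Call:
carry_out([
  [[0, 0, -0.001], 0],
  [[0, 0, -0.002], 0],
  [[0, 0, -0.002], 0],
])

```text
time: 17.5
position: [0.5636, -0.2081, 0.0198]
tool_rot: [3.141, -0.077, 0.0]
ft_force: [2.1, -0.4, -3.8]
grip_width: 0.246
```

Call:
carry_out([
  [[0, 0, -0.001], 0],
  [[0, 0, -0.001], 0],
])

```text
time: 17.7
position: [0.5636, -0.2081, 0.0189]
tool_rot: [3.141, -0.077, 0.0]
ft_force: [1.1, -0.7, -3.7]
grip_width: 0.252
```

Call:
carry_out([
  [[0, 0, -0.001], 0],
  [[0, 0, -0.001], 0],
])

```text
time: 17.9
position: [0.5637, -0.2081, 0.0188]
tool_rot: [-3.14, 0.077, -0.001]
ft_force: [-1.6, 1.1, 4.9]
grip_width: 0.249
```

Contact at reported z 0.0188. That is exactly 30 mm above the value when the plate lay on the bench, so it rests flush. I open partially, to keep the fingers clear of the latch, and rise.

Call:
carry_out([
  [[0, 0, 0], 0],
  [[0, 0, 0], 0],
  [[0, 0, 0], 0],
  [[0, 0, 0], 0],
  [[0, 0, 0], 0],
  [[0, 0, 0], 0],
], grip=0.15)

```text
time: 18.5
position: [0.5635, -0.2081, 0.0178]
tool_rot: [3.141, -0.077, 0.0]
ft_force: [-0.2, -0.3, 0.4]
grip_width: 0.421
```

Call:
carry_out([
  [[0, 0, 0.004], 0],
  [[0, 0, 0.012], 0],
  [[0, 0, 0.025], 0],
  [[0, 0, 0.045], 0],
  [[0, 0, 0.07], 0],
  [[0, 0, 0.095], 0],
  [[0, 0, 0.115], 0],
  [[0, 0, 0.13], 0],
  [[0, 0, 0.13], 0],
  [[0, 0, 0.13], 0],
])

```text
time: 19.5
position: [0.5633, -0.208, 0.1478]
tool_rot: [-3.14, 0.077, -0.0]
ft_force: [0.0, 0.5, -0.2]
grip_width: 0.426
```

```bash
python3 - <<'E'
from h import *
a=grab('wrist','w5');c=grab('scene','sc5');s=get_state();print(s['position'],s['tool_rot'],s['grip_width'],s['ft_force'])
v=cv2.resize(a['pixels'],(512,384))
x=cv2.resize(c['pixels'][150:215,180:270],(288,208),interpolation=cv2.INTER_CUBIC)
cv2.imwrite('pics/v10.png',np.hstack([v,np.pad(x,((0,176),(0,0),(0,0)))]))
E
```

```text
[ 0.56268125 -0.20770152  0.14665103] [-3.14021788  0.07678897  0.00318016] 0.42496699033770413 [ 0.12041583 -0.12248881  0.1242887 ]
```

View pics/v10.png

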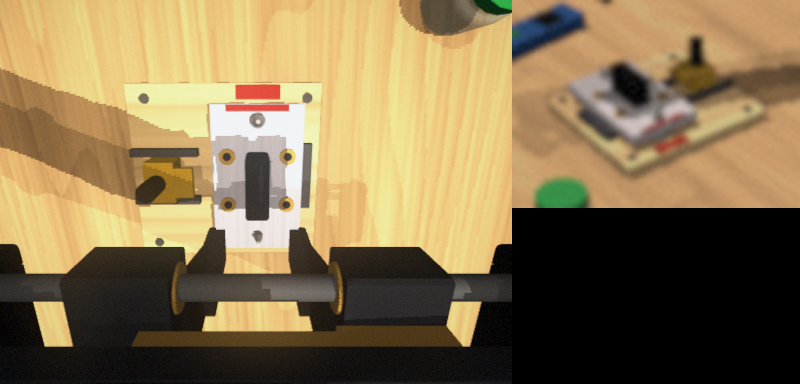

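Both pins come through the seated plate (256,118 and 257,237), stripe to stripe, with the latch at (165,180). Next I locate the knob.

```bash
python3 - <<'E'
from h import *
a=load('w5')
for q in (0,.004,.008):
    k=np.array([.5643,-.208])+(-.1+q)*np.array([.9989,-.047]);print(q,k.round(4),'top px',proj(a,[*k,.0865]),'base px',proj(a,[*k,.0505]),'tongue tip px',proj(a,[*(k+.035*np.array([.9989,-.047])),.0505]))
hsv=cv2.cvtColor(a['pixels'],cv2.COLOR_BGR2HSV);x=a['pixels'][165:215,120:205]
m=(cv2.inRange(hsv,(0,0,0),(180,255,60)))[170:212,125:172]
n,l,st,ce=cv2.connectedComponentsWithStats(m);print(st[1:],ce[1:])
y=cv2.inRange(hsv,(18,170,60),(32,255,255))[140:215,120:210];ys,xs=np.nonzero(y);print('yellow cols',xs.min()+120,xs.max()+120,'rows',ys.min()+140,ys.max()+140)
E
```

```text
0 [ 0.4644 -0.2033] top px [143.31876133 194.28949484] base px [156.17962555 183.04254968] tongue tip px [191.75654023 183.02649585]
0.004 [ 0.4684 -0.2035] top px [147.90499999 194.28737279] base px [160.24568923 183.0407149 ] tongue tip px [195.82230907 183.0246612 ]
0.008 [ 0.4724 -0.2037] top px [152.49119579 194.28525076] base px [164.31171921 183.03888013] tongue tip px [199.88804422 183.02282656]
[[ 11   6  29  27 443]] [[25.76975169 17.94356659]]
yellow cols 142 193 rows 158 202
```

The tongue tip puts the latch at about 1.5 mm, so the knob axis is at about (0.466,-0.203). I go over it and down.

Call:
carry_out([
  [[-0.01, 0, 0], 0],
  [[-0.03, 0.001, 0], 0],
  [[-0.055, 0.002, 0], 0],
  [[-0.08, 0.004, 0], 0],
  [[-0.092, 0.0045, 0], 0],
  [[-0.097, 0.0045, -0.005], 0],
  [[-0.097, 0.0045, -0.02], 0],
  [[-0.097, 0.0045, -0.04], 0],
  [[-0.097, 0.0045, -0.06], 0],
  [[-0.097, 0.0045, -0.075], 0],
  [[-0.097, 0.0045, -0.085], 0],
  [[-0.097, 0.0045, -0.09], 0],
  [[-0.097, 0.0045, -0.09], 0],
])

```text
time: 20.9
position: [0.4661, -0.2036, 0.0573]
tool_rot: [3.14, -0.077, -0.002]
ft_force: [-0.7, -0.0, -0.6]
grip_width: 0.424
```

Call:
carry_out([
  [[0, 0, -0.004], 0],
  [[0, 0, -0.008], 0],
  [[0, 0, -0.012], 0],
  [[0, 0, -0.016], 0],
  [[0, 0, -0.02], 0],
  [[0, 0, -0.024], 0],
  [[0, 0, -0.026], 0],
  [[0, 0, -0.026], 0],
])

```text
time: 21.7
position: [0.4662, -0.2035, 0.0315]
tool_rot: [3.141, -0.077, -0.001]
ft_force: [0.2, -0.1, -0.4]
grip_width: 0.425
```

Call:
carry_out([
  [[0, 0, 0], 0],
  [[0, 0, 0], 0],
  [[0, 0, 0], 0],
  [[0, 0, 0], 0],
  [[0, 0, 0], 0],
  [[0, 0, 0], 0],
], grip=1, squeeze=15)

```text
time: 22.3
position: [0.466, -0.2036, 0.032]
tool_rot: [-3.14, 0.077, 0.001]
ft_force: [-2.4, 0.1, 3.1]
grip_width: 0.202
```

Gripped the knob: 17.6 mm. I slide it along the fixture's +x.

Call:
carry_out([
  [[0.002, 0, 0], 0],
  [[0.006, 0, 0], 0],
  [[0.01, -0.0005, 0], 0],
  [[0.014, -0.0007, 0], 0],
  [[0.018, -0.0009, 0], 0],
  [[0.022, -0.001, 0], 0],
  [[0.026, -0.0012, 0], 0],
  [[0.03, -0.0014, 0], 0],
  [[0.032, -0.0015, 0], 0],
  [[0.032, -0.0015, 0], 0],
])

```text
time: 23.3
position: [0.4994, -0.2051, 0.032]
tool_rot: [3.14, -0.077, 0.002]
ft_force: [-1.4, 0.2, 3.7]
grip_width: 0.202
```

Call:
carry_out([
  [[0.001, 0, 0], 0],
  [[0.002, 0, 0], 0],
  [[0.002, 0, 0], 0],
])

```text
time: 23.6
position: [0.5005, -0.2052, 0.032]
tool_rot: [3.141, -0.077, 0.0]
ft_force: [-2.9, 0.2, 5.1]
grip_width: 0.2
```

Call:
carry_out([
  [[0.001, 0, 0], 0],
  [[0.001, 0, 0], 0],
])

```text
time: 23.8
position: [0.5015, -0.2052, 0.032]
tool_rot: [3.14, -0.077, 0.0]
ft_force: [-3.1, 0.8, 4.6]
grip_width: 0.198
```

Call:
carry_out([
  [[0.001, 0, 0], 0],
  [[0.001, 0, 0], 0],
])

```text
time: 24.0
position: [0.5017, -0.2052, 0.0319]
tool_rot: [-3.14, 0.077, 0.002]
ft_force: [-5.5, 0.4, 6.8]
grip_width: 0.199
```

Call:
carry_out([
  [[0.001, 0, 0], 0],
  [[0.001, 0, 0], 0],
])

```text
time: 24.2
position: [0.502, -0.2052, 0.0319]
tool_rot: [-3.14, 0.078, 0.004]
ft_force: [-6.8, 1.3, 8.8]
grip_width: 0.2
```

Call:
carry_out([
  [[0.001, 0, 0], 0],
  [[0.002, 0, 0], 0],
  [[0.002, 0, 0], 0],
])

```text
time: 24.5
position: [0.5035, -0.2053, 0.0319]
tool_rot: [-3.14, 0.078, 0.006]
ft_force: [-7.4, 1.3, 10.0]
grip_width: 0.203
```

Call:
carry_out([
  [[0.001, 0, 0], 0],
  [[0.002, 0, 0], 0],
  [[0.002, 0, 0], 0],
])

```text
time: 24.8
position: [0.5034, -0.2052, 0.0318]
tool_rot: [-3.139, 0.079, 0.012]
ft_force: [-12.2, 0.9, 14.1]
grip_width: 0.198
```

A firm stop: 12 N with no further travel, after about 37 mm. I relieve the load, let go and rise.

Call:
carry_out([
  [[-0.001, 0, 0], 0],
  [[-0.003, 0, 0], 0],
  [[-0.003, 0, 0], 0],
])

```text
time: 25.1
position: [0.5036, -0.2053, 0.0319]
tool_rot: [-3.14, 0.078, 0.001]
ft_force: [-4.5, -0.7, 6.0]
grip_width: 0.204
```

Call:
carry_out([
  [[0, 0, 0], 0],
  [[0, 0, 0], 0],
  [[0, 0, 0], 0],
  [[0, 0, 0], 0],
  [[0, 0, 0], 0],
  [[0, 0, 0], 0],
], grip=0.15)

```text
time: 25.7
position: [0.5046, -0.2051, 0.0318]
tool_rot: [3.141, -0.077, 0.0]
ft_force: [0.3, 0.1, 0.0]
grip_width: 0.423
```

Call:
carry_out([
  [[0, 0, 0.004], 0],
  [[0, 0, 0.012], 0],
  [[0, 0, 0.025], 0],
  [[0, 0, 0.045], 0],
  [[0, 0, 0.07], 0],
  [[0, 0, 0.095], 0],
  [[0, 0, 0.115], 0],
  [[0, 0, 0.13], 0],
  [[0, 0, 0.13], 0],
  [[0, 0, 0.13], 0],
])

```text
time: 26.7
position: [0.5044, -0.205, 0.1618]
tool_rot: [-3.14, 0.077, -0.0]
ft_force: [0.2, -0.0, 0.3]
grip_width: 0.422
```

```bash
python3 - <<'E'
from h import *
a=grab('wrist','w6');c=grab('scene','sc6');s=get_state();print(s['position'],s['grip_width'],s['ft_force'])
v=cv2.resize(a['pixels'],(512,384))
x=cv2.resize(c['pixels'][150:215,180:270],(288,208),interpolation=cv2.INTER_CUBIC)
cv2.imwrite('pics/v11.png',np.hstack([v,np.pad(x,((0,176),(0,0),(0,0)))]))
for q in (0.03,.036,.038,.04):
    u=np.array([.9989,-.047]);k=np.array([.5643,-.208])+(-.1+q)*u;print(q,'knob top',proj(a,[*k,.0865]),'tongue tip',proj(a,[*(k+.035*u),.0505]))
E
```

```text
[ 0.50369953 -0.20477579  0.16077299] 0.425709593124799 [-0.11704619  0.44417399  0.34993924]
0.03 knob top [245.97191922 189.77881269] tongue tip [281.19985567 179.4850086 ]
0.036 knob top [252.5226566  189.77579293] tongue tip [287.03878448 179.48238518]
0.038 knob top [254.70621406 189.77478636] tongue tip [288.98507686 179.48151072]
0.04 knob top [256.88976067 189.77377979] tongue tip [290.93136062 179.48063625]
```

View pics/v11.png

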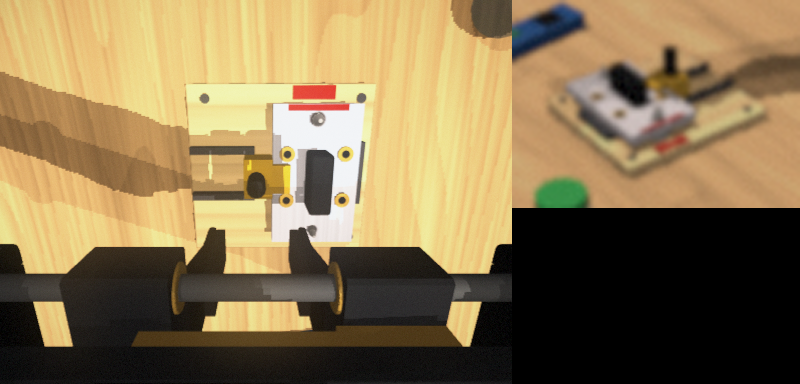

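The latch tongue reaches column 290 (travel about 39 mm), over the plate edge at column 272. The plate is flush with both pins through it, and the gripper is clear, so I hand in.

```bash
python3 -c "
from bench import ticket,get_state
print(get_state()['time']);print(ticket.close_job())"
```

```text
26.8
the job is handed in; nothing more can be done
None
```

The job is done and handed in at 26.8 s. The plate sits flush on the fixture pins, stripe to stripe, and the yellow latch is closed over its edge. I gave it the smallest of the three look-alike plates, about 152 x 94 mm as measured.

- **First grasp missed:** the fingertips were really about 30 mm higher than the reported tool position, so the fingers closed above the handle. The plate did not move. I went 30 mm deeper and the second grasp held.
- **Seating:** I lowered it in small steps with almost no side force. Contact came exactly 30 mm above the height at which I had gripped it on the bench, and the last picture shows both pins through the holes.
- **Latch:** it stopped at about 12 N with no further travel. The picture puts it at about 39 mm, against the expected 38 mm. For its last 1.5 mm it still moved at about 7 N before the firm stop, probably the plate taking up its clearance on the pins.
- **At hand-in:** the gripper was clear of everything, with force near zero. I did not measure the spray bottle, jar, offcut and level again; no move came near them and no force suggested a touch.

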